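# Load the cartridge carrier into the leak tester past its hold-open gate

## Robot

A 6-joint arm with a two-finger parallel gripper is mounted at the origin on the work surface. World frame = base frame: x ahead of the robot, y to its left, z up, the work surface at z = 0. Lengths are in m, angles in degrees, forces in N, time in s.
With the tool pointing down it reaches from about 0.3 to 0.75 m from the base axis. Payload 8.5 kg.
Tool frame: the origin (TCP) lies at the very end of the fingers, on their centre line; the grasp point (between the pads) lies 19 mm behind it; y points along the fingers, z is the direction in which the jaws open and shut, and the axes are right-handed (so a half turn about y gives the same grasp; the last joint's range is limited). The gripper opens to 85 mm and grips with 20 to 120 N. Pads are 22 mm wide; open, the fingers measure 114 mm over their backs; the gripper's body (76 mm by 85 mm) begins 54 mm behind the grasp point. The pads swing forward as they close: fully open they stand 13 mm farther back than shut.
Start: joints at [55.617, 21.807, 74.336, -0, 83.858, -12.336], TCP at [0.206, 0.51, 0.2] pointing down, gripper open.
Joint ranges: [-178.18, 178.18], [-50.72, 133.34], [12.68, 142.11], [-81.47, 261.47], [9.98, 163.14], [-165.26, 165.26]. Speed limits (degrees/s): [136.94, 136.94, 180, 180, 180, 180].

## Interface

Orientations are given as a 3x3 rotation matrix whose columns are the frame's x, y, z axes.
In Python, from rig import env gives the robot as it stands. The module is installed in compiled form; this text tells all that it offers.
- The arm moves only by the tool servo_tool, never from a script. Its argument "rows" is one flat list of numbers, 7 for each row, row after row: the opening, from 0 (shut) to 1 (fully open), then the shift along the world's x, y, z in m, then the turn, a rotation vector about the world's x, y, z in degrees. A call has 1 to 10 rows; each row shifts and turns the commanded pose from where the row before left it; what a row does not reach is not made up. A row lasts 1/12 s, in which the tool goes at most 41.7 mm and 7.16 degrees, less where a joint would pass 70% of its speed; a pose out of reach is approached as far as the arm can. A call with a gripper value outside its range is refused whole. The fingers move at their own pace and stop on an object; "force" is the grip in N (left out, the last holds). Time passes only in rows, so rows that do not move let the fingers close. It gives the time, the measured TCP pose, the force and the opening at its end, in the units of the state.
- env.observe(): the state, without advancing time (a new reading comes with each control period).
- env.get_image(name): name is "side" or "top"; returns the picture (420x560x3 uint8, red, green, blue); there is no depth.
- env.camera_model(name): a dict with "camera_matrix" (3x3 intrinsics, pixels), "R" (3x3) and "t" (3): a world point X has camera coordinates R X + t. Camera axes: x right, y down, z forward; pixel columns grow to the right and rows downward; lengths in m; the calibration is good to about 2 mm. A picture is of the moment at which its call begins. camera_model takes no time and is no camera call.
- env.close_job(): hands the job in, once; it reports no verdict.
The state is a dict: "time_s": time; "q": joint angles; "qvel": joint speeds; "joint_efforts": joint torques, N m; "position": TCP position; "tool_rot": TCP orientation; "ft_force": force on the tool from outside, world axes, zero at the start; "wrist_torque": the same for the moment, N m; "grip_width": finger opening in m.
Only numpy, scipy, OpenCV 4.12 (cv2) and the standard library are available. Lean on these libraries where they do the work, as an engineer would, in place of code of your own. Each camera call takes 0.05 s, during which the arm holds its last target.

## Task

Load the leak tester: with one fingertip press down the long bar beside its chute so that the hinged gate swings up, and keep the bar down while another fingertip pushes the cartridge carrier by its upright tail plate along the chute, under the gate, until it is fully home against the stop. Only then let the bar up so that the gate drops shut behind the cartridges, and take the hand away. The carrier slides and is never lifted or tipped, the gate must not come down on it, and the other things on the bench stay where they are.

Things in the scene. Friction and masses are not known exactly. Their poses are not given: they have to be found in the camera images.
- tester: Leak tester fixed to the bench: a grey metal chute, then a cell with a clear cover and a white instrument box. Origin: on the bench, mid-width of the chute, in the gate's plane. y points along the chute in the direction of loading (roughly the robot's left), x across it away from the robot, z up. Chute: floor top z 4 mm, 76 mm wide inside, walls 3 mm thick with top z 30 mm, open end y -333 mm.
- end_stop (a point): Middle of the stop's face at the far end of the chute (tester y = 118 mm, z = 20 mm): the carrier's nose rests on it when home. The cell cover over it (y 16 to 124 mm) is 69 mm high, the instrument box behind it (y 125 to 255, x -75 to 75 mm) 107 mm high.
- hinge_rod (a point): Point of the hinge axis in the gate's plane (tester x -48, y 0, z 40 mm). The rod runs parallel to the chute along the outside of its wall on the robot's side, in bearing blocks 14 mm wide, to z 46 mm, at y -318, -165 and -22 mm. Gate and hold-open bar are one rocker on it: pressing the bar down swings the gate up.
- gate (a joint): Gate's hinge angle, rad. 0: shut, a 3 mm dark steel plate hangs across the chute at tester y = 0 (x -23 to 37 mm, lower edge z 14 mm, top 48 mm) and stops the carrier; only the tail fits under it. It grows as the bar is pressed: above 0.42 the plate clears the carrier's top; limit 0.85. Raised, its far corner reaches z 112 mm. A spring shuts it within about 0.5 s when the bar is let go.
- bar_middle (a point): Mid-point of the top face of the hold-open bar, moving with it: an aluminium strip 28 mm wide (14 to 42 mm from the rod's axis, robot's side), 275 mm long (tester y -310 to -35). Gate shut: outer edge leans up 0.35 rad, this point at tester x -74, z 51 mm; gate at 0.65: leans down 0.3 rad, x -75, z 33 mm. Press it anywhere and slide along it; 1 to 2 N start it, 3 to 5 N hold it.
- carrier: Loose grey plastic carrier, about 0.4 kg, in the chute, with three gas cartridges fixed in it. Axes as tester's. Origin: under the middle of its body, on the chute floor. Body 72 mm wide (x), 110 mm long (y -55 to 55), 28 mm high; behind it a flat tail 44 mm wide, 4 mm thick, to y -127. Home: origin at tester y = 63 mm, and the gate clears its rear wall by 6 mm; the tail stays outside.
- tail_plate (a point): Point on the rear face (the face to push, looking to -y) of the upright plate at the end of the carrier's tail: middle of its width, 40 mm above the carrier's underside. The plate is 56 mm wide (x), 3 mm thick, its top 58 mm above the carrier's underside (62 mm above the bench).
- parts_bin: Loose blue bin with cartridges, 110 x 200 x 60 mm, beyond the chute. Leave alone. Origin: centre of underside.
- spare_cartridge: Loose brass-coloured gas cartridge standing upright, 22 mm across, 100 mm high, beyond the cell. Leave alone. Origin: centre of underside.
- marker: Loose flat marker pen, 22 x 105 x 14 mm, lying in front of the cell on the robot's side. Leave alone. Origin: centre of underside.
- tape_roll: Loose roll of tape lying flat, 84 mm across, 24 mm high, on the bench to the robot's right. Leave alone. Origin: centre of underside.
Things that resemble listed ones, but are neither listed nor needed, are in the scene too. There is more than one size of the carrier; the one meant has the size given above.

How it is judged (in metres and radians):
On the way, in this order (a step that is already met when the one before it is completed fails the run):
1. the gate is held up while the carrier is still in front of it (value of joint gate above 0.45 rad and y of carrier in the frame of tester below -0.05 m), for 0.1 s.
2. the carrier is fully home while the gate is still up (value of joint gate above 0.42 rad and y of carrier in the frame of tester above 0.059 m), for 0.1 s.
At the end, for the whole second after the job is handed in: The carrier lies on the chute floor within 4 mm of the end stop, at rest, and the gate has dropped shut behind it (within 0.08 rad) (y of carrier in the frame of tester above 0.059 m and z of carrier in the frame of tester below 0.008 m and linear speed of carrier below 0.01 m/s and value of joint gate below 0.08 rad); the robot touches nothing.
It fails at once if the gate came down on the carrier before it was through (y of carrier in the frame of tester between -0.045 and 0.054 m and value of joint gate below 0.41 rad).
It fails at once if the carrier was lifted or tipped (z of carrier in the frame of tester above 0.016 m or angle between carrier's own z axis and vertical above 0.15 rad).
It fails at once if a thing beside the tester was disturbed (distance of any of parts_bin, spare_cartridge, marker, tape_roll from where it was at the start of the episode above 0.02 m or angle between spare_cartridge's own z axis and vertical above 0.4 rad).
It also fails if it takes over 40 s, if anything falls off the work surface, if the arm or the gripper's body presses on something with over 40 N, if the wrist force passes 120 N, or if a joint passes its speed limit or range.

## Working session

There is one attempt and no reset: what is moved stays moved. The work goes in short steps, Python scripts to look and compute and a tool call to move; the robot and the scene stay as the last step left them, time stands still between calls to the robot, and variables do not carry over. Pictures are saved under pics/ and viewed, and the job is handed in when it is done.

Besides the shell and the picture viewer there is one more tool, called after "Emit:" by a JSON object that holds its "fn" and its "kwargs", one argument or row to a line. servo_tool: Moves the arm, as the interface text tells. Its arguments: {"type":"object","properties":{"rows":{"type":"array","items":{"type":"number"}},"force":{"type":"number"}},"required":["rows"]}

```bash
mkdir -p pics; ls; python3 - <<'E'
from rig import env
import cv2
for n in("side","top"):
    im=env.get_image(n); cv2.imwrite(f"pics/{n}0.png",im[:,:,::-1])
    m=env.camera_model(n); print(n,m)
s=env.observe(); print({k:s[k] for k in("time_s","position","tool_rot","grip_width","ft_force")})
E
```

```text
pics
side {'camera_matrix': array([[415.37641903,   0.        , 274.55152474],
       [  0.        , 415.37641903, 219.85219063],
       [  0.        ,   0.        ,   1.        ]]), 'R': array([[-0.96258023, -0.27062887, -0.01411785],
       [-0.16877666,  0.63943918, -0.75008798],
       [ 0.21202297, -0.71963709, -0.66118735]]), 't': array([0.51270997, 0.19697892, 0.75003076])}
top {'camera_matrix': array([[437.88876444,   0.        , 277.74249177],
       [  0.        , 437.88876444, 206.62851063],
       [  0.        ,   0.        ,   1.        ]]), 'R': array([[ 2.79829671e-03, -9.99995619e-01,  9.64977919e-04],
       [-9.94842157e-01, -2.88171930e-03, -1.01394169e-01],
       [ 1.01396505e-01, -6.76269746e-04, -9.94845863e-01]]), 't': array([-0.085769  ,  0.55253434,  1.16382239])}
{'time_s': 0.1, 'position': array([0.20629098, 0.50953544, 0.198985  ]), 'tool_rot': array([[ 9.26877976e-01, -7.12810682e-04,  3.75362105e-01],
       [-3.75362679e-01, -1.02206353e-03,  9.26877454e-01],
       [-2.77044233e-04, -9.99999224e-01, -1.21489070e-03]]), 'grip_width': 0.08557651938993426, 'ft_force': array([ 0.14443463, -0.68616893,  0.76571246])}
```

View pics/side0.png

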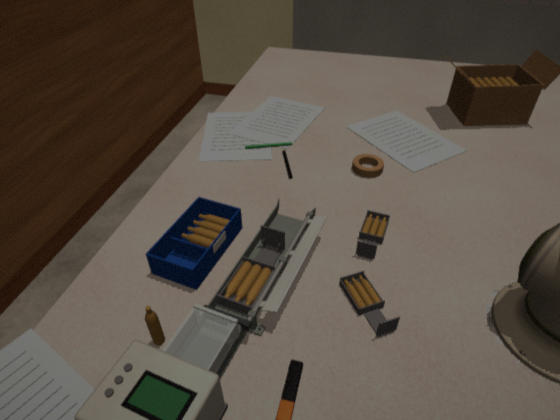

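View pics/top0.png

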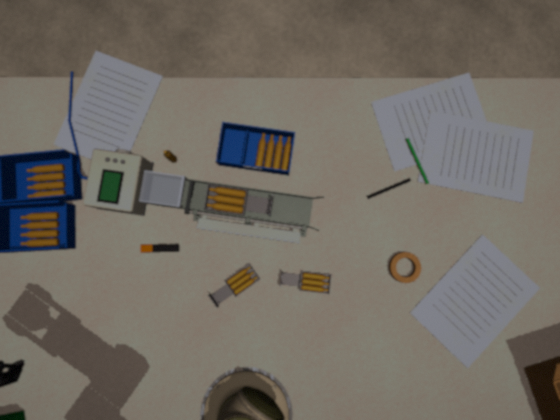

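The top view shows the chute running from about (318,213) on the right to the box at (115,180), with the carrier in it at (245,202). I'll zoom in for precise points.

```bash
python3 - <<'E'
import cv2
a=cv2.imread("pics/top0.png")[165:250,130:330]; a=cv2.convertScaleAbs(cv2.resize(a,None,fx=4,fy=4,interpolation=cv2.INTER_CUBIC),alpha=1.5)
for i in range(0,200,20): cv2.putText(a,str(130+i),(i*4,10),0,.35,(0,0,255),1); cv2.line(a,(i*4,12),(i*4,18),(0,0,255),1)
for i in range(0,85,10): cv2.putText(a,str(165+i),(0,i*4+4),0,.35,(0,0,255),1)
cv2.imwrite("pics/topz.png",a)
a=cv2.imread("pics/side0.png")[190:350,190:340]; a=cv2.convertScaleAbs(cv2.resize(a,None,fx=3.75,fy=3.75,interpolation=cv2.INTER_CUBIC),alpha=1.6)
for i in range(0,150,20): cv2.putText(a,str(190+i),(int(i*3.75),10),0,.35,(0,0,255),1)
for i in range(0,160,10): cv2.putText(a,str(190+i),(0,int(i*3.75)+4),0,.35,(0,0,255),1)
cv2.imwrite("pics/sidez.png",a)
E
```

```text
(no output)
```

View pics/topz.png

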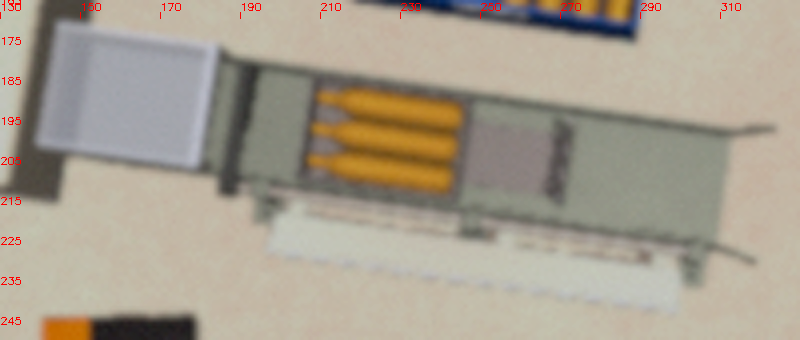

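View pics/sidez.png

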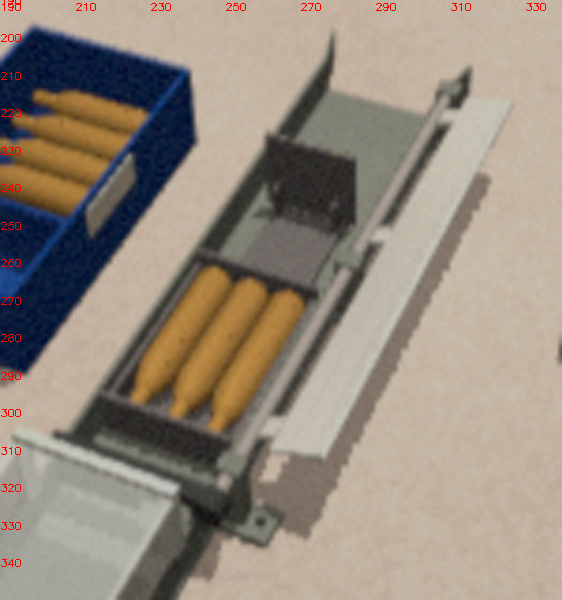

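```bash
cat > h.py <<'E'
import numpy as np, cv2
from rig import env
from scipy.optimize import least_squares
M={n:env.camera_model(n) for n in("side","top")}
def proj(n,X):
    m=M[n]; c=m["R"]@np.asarray(X)+m["t"]; p=m["camera_matrix"]@c; return p[:2]/p[2]
def ray(n,u,v,z):
    m=M[n]; d=m["R"].T@np.linalg.inv(m["camera_matrix"])@[u,v,1]; o=-m["R"].T@m["t"]; return o+d*(z-o[2])/d[2]
def tw(p,L):
    c,s=np.cos(p[2]),np.sin(p[2]); return np.array([p[0]+c*L[0]-s*L[1],p[1]+s*L[0]+c*L[1],L[2]])
E
python3 - <<'E'
from h import *
O=[("top",298.8,243,(-.088,-.310,.056)),("top",197,228.7,(-.088,-.035,.056)),
("side",326.5,217.2,(-.088,-.310,.056)),("side",275.9,311.9,(-.088,-.035,.056)),("side",262.5,309.7,(-.0617,-.035,.0463)),
("top",310.8,212,(0,-.333,.004))]
f=lambda p:np.concatenate([proj(n,tw(p,L))-[u,v] for n,u,v,L in O])
r=least_squares(f,[.5,.2,0.1]); print(r.x,np.degrees(r.x[2])); print(r.fun.reshape(-1,2).round(1)); p=r.x
for L in [(0,0,.004),(-.048,0,.04),(-.023,0,.048),(.037,0,.048),(.038,-.333,.004),(-.038,-.333,.004)]+[(sx*.075,y,.107) for sx in(-1,1) for y in(.125,.255)]:
    print(L,tw(p,L).round(3),proj("top",tw(p,L)).round(1),proj("side",tw(p,L)).round(1))
# plate
def t(n,u,v,z):
    w=ray(n,u,v,z)[:2]-p[:2]; c,s=np.cos(p[2]),np.sin(p[2]); return np.round([c*w[0]+s*w[1],-s*w[0]+c*w[1]],4)
for q in [("top",272.5,195,.062),("top",269.5,215,.062),("side",261,226,.062),("side",284.5,232.5,.062)]: print(q,t(*q))
np.save("p.npy",p)
E
```

```text
[ 0.5831615   0.15667165 -0.13706569] -7.853285541783632
[[-0.6  0. ]
 [-1.8 -0.2]
 [-0.4 -2. ]
 [ 0.3 -1.1]
 [ 0.1 -0.4]
 [-1.   1. ]]
(0, 0, 0.004) [0.583 0.157 0.004] [191.2 196.4] [224.7 327.1]
(-0.048, 0, 0.04) [0.536 0.163 0.04 ] [185.8 212.3] [247.1 324.3]
(-0.023, 0, 0.048) [0.56  0.16  0.048] [186.7 202.8] [233.9 316.8]
(0.037, 0, 0.048) [0.62  0.152 0.048] [190.2 180.9] [204.1 305.8]
(0.038, -0.333, 0.004) [ 0.575 -0.178  0.004] [311.6 199.5] [277.5 212.7]
(-0.038, -0.333, 0.004) [ 0.5   -0.168  0.004] [308.  226.6] [307.3 220.8]
(-0.075, 0.125, 0.107) [0.526 0.291 0.107] [129.9 213.6] [221.9 372.6]
(-0.075, 0.255, 0.107) [0.544 0.42  0.107] [ 79.4 206.5] [168.6 467.1]
(0.075, 0.125, 0.107) [0.675 0.27  0.107] [140. 156.] [134.8 336.1]
(0.075, 0.255, 0.107) [0.692 0.399 0.107] [ 90.2 149.1] [ 71.7 416.4]
('top', 272.5, 195, 0.062) [ 0.0281 -0.2251]
('top', 269.5, 215, 0.062) [-0.0256 -0.2248]
('side', 261, 226, 0.062) [ 0.0257 -0.2174]
('side', 284.5, 232.5, 0.062) [-0.0277 -0.218 ]
```

```bash
python3 - <<'E'
import cv2
def z(src,x0,x1,y0,y1,f,out):
    a=cv2.imread(src)[y0:y1,x0:x1]; a=cv2.convertScaleAbs(cv2.resize(a,None,fx=f,fy=f,interpolation=cv2.INTER_CUBIC),alpha=1.6)
    for i in range(x0,x1,10): cv2.putText(a,str(i),((i-x0)*f,10),0,.35,(0,0,255),1); cv2.line(a,((i-x0)*f,12),((i-x0)*f,18),(0,0,255),1)
    for i in range(y0,y1,10): cv2.putText(a,str(i),(0,(i-y0)*f+4),0,.35,(0,0,255),1)
    cv2.imwrite(out,a)
z("pics/top0.png",75,205,140,235,6,"pics/tz1.png"); z("pics/top0.png",200,330,180,255,6,"pics/tz2.png")
E
```

```text
(no output)
```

View pics/tz1.png

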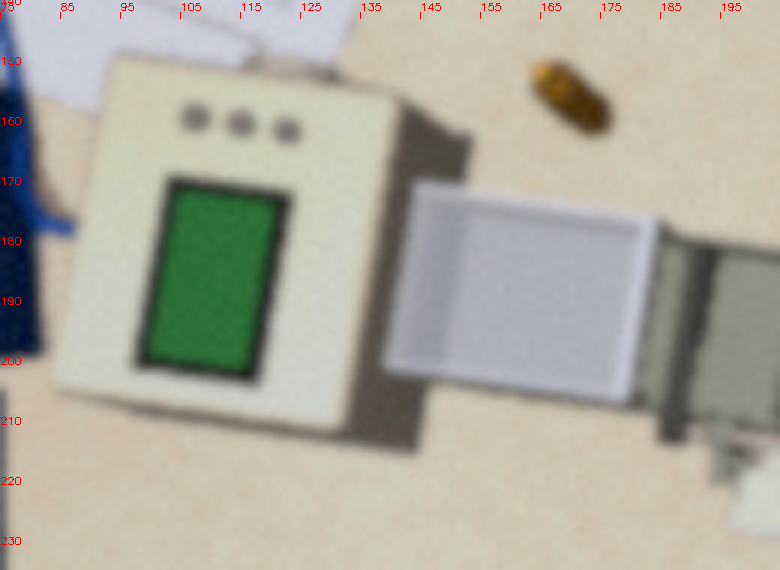

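View pics/tz2.png

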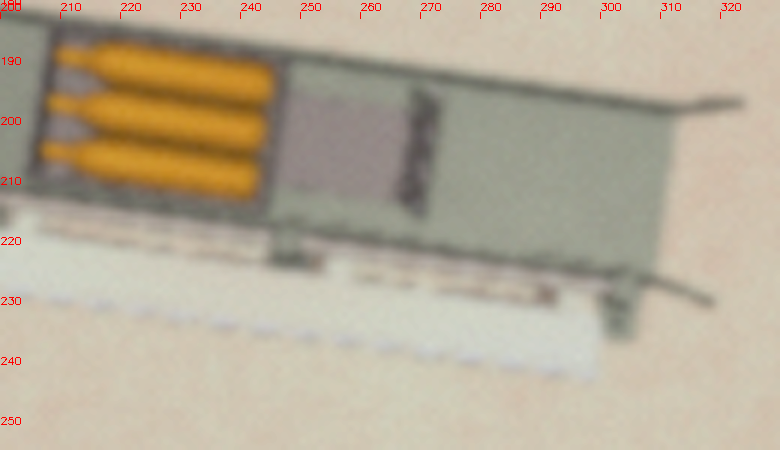

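```bash
python3 - <<'E'
from h import *
T=[("top",299,242.5,(-.088,-.310,.056)),("top",197,228.7,(-.088,-.035,.056)),("top",311.5,198,(.038,-.333,.004)),("top",308.5,225,(-.038,-.333,.004)),
("top",142,156,(.075,.125,.107)),("top",132.5,211.5,(-.075,.125,.107)),("top",93,149,(.075,.255,.107)),("top",84,204.5,(-.075,.255,.107)),("top",192,181,(.037,0,.048))]
S=[("side",326.5,217.2,(-.088,-.310,.056)),("side",275.9,311.9,(-.088,-.035,.056)),("side",262.5,309.7,(-.0617,-.035,.0463))]
for O in(T,S,T+S):
    f=lambda p:np.concatenate([proj(n,tw(p,L))-[u,v] for n,u,v,L in O])
    r=least_squares(f,[.58,.15,-0.13],loss="soft_l1"); p=r.x; print(r.x,np.degrees(r.x[2])); print(f(p).reshape(-1,2).round(1).tolist())
    def t(n,u,v,z):
        w=ray(n,u,v,z)[:2]-p[:2]; c,s=np.cos(p[2]),np.sin(p[2]); return np.round([c*w[0]+s*w[1],-s*w[0]+c*w[1]],4)
    for q in [("top",272,195,.062),("top",269.5,215,.062),("side",261,226,.062),("side",284.5,232.5,.062)]: print(q,t(*q))
np.save("p.npy",p)
print(tw(p,(-.039,-.26,.14)))
E
```

```text
[ 0.58529697  0.15186238 -0.13695315] -7.8468373861917735
[[1.0, -0.3], [-0.0, -1.0], [1.8, 0.8], [1.2, 0.8], [-0.1, -0.8], [-0.7, 1.2], [-0.9, -0.7], [-2.6, 1.1], [0.0, -0.9]]
('top', 272, 195, 0.062) [ 0.0252 -0.2193]
('top', 269.5, 215, 0.062) [-0.0284 -0.2203]
('side', 261, 226, 0.062) [ 0.0229 -0.213 ]
('side', 284.5, 232.5, 0.062) [-0.0305 -0.2136]
[ 0.58323465  0.15831126 -0.14406098] -8.254085870269657
[[0.3, -1.1], [-0.0, -0.1], [-0.2, 0.6]]
('top', 272, 195, 0.062) [ 0.0297 -0.2252]
('top', 269.5, 215, 0.062) [-0.0239 -0.2266]
('side', 261, 226, 0.062) [ 0.0274 -0.2189]
('side', 284.5, 232.5, 0.062) [-0.026  -0.2199]
[ 0.58459795  0.15343038 -0.1410405 ] -8.081025111815343
[[0.2, 0.4], [-0.7, -0.7], [1.3, 1.5], [0.5, 1.5], [-0.6, -0.7], [-1.4, 1.3], [-1.3, -0.8], [-3.3, 1.0], [-0.5, -0.7], [-0.3, -2.8], [-0.0, -2.6], [-0.1, -1.9]]
('top', 272, 195, 0.062) [ 0.027  -0.2207]
('top', 269.5, 215, 0.062) [-0.0266 -0.2219]
('side', 261, 226, 0.062) [ 0.0247 -0.2143]
('side', 284.5, 232.5, 0.062) [-0.0287 -0.2151]
[ 0.50943613 -0.09850553  0.14      ]
```

Fit: tester at about (0.5845, 0.1545), yaw −8°, with the plate's rear face at tester y ≈ −0.219. Plan: jaws across the chute, one finger on the bar and the other behind the plate.

Emit:
{"fn": "servo_tool", "kwargs": {
  "rows": [0.75,0.015,-0.0305,0,0,0,-3.8,0.75,0.015,-0.0305,0,0,0,-3.8,0.75,0.015,-0.0305,0,0,0,-3.8,0.75,0.015,-0.0305,0,0,0,-3.8,0.75,0.015,-0.0305,0,0,0,-3.8,0.75,0.015,-0.0305,0,0,0,-3.8,0.75,0.015,-0.0305,0,0,0,-3.8,0.75,0.015,-0.0305,0,0,0,-3.8,0.75,0.015,-0.0305,0,0,0,-3.8,0.75,0.015,-0.0305,0,0,0,-3.8]
}}

```text
time_s: 0.93
position: [0.3567, 0.2032, 0.1994]
tool_rot: [[0.497, -0.0, 0.868], [-0.868, -0.0, 0.497], [-0.0, -1.0, -0.0]]
ft_force: [0.7, 0.3, 0.0]
grip_width: 0.0642
```

Emit:
{"fn": "servo_tool", "kwargs": {
  "rows": [0.75,0.015,-0.0305,0,0,0,-3.8,0.75,0.015,-0.0305,0,0,0,-3.8,0.75,0.015,-0.0305,0,0,0,-3.8,0.75,0.015,-0.0305,0,0,0,-3.8,0.75,0.015,-0.0305,0,0,0,-3.8,0.75,0.015,-0.0305,0,0,0,-3.8,0.75,0.015,-0.0305,0,0,0,-3.8,0.75,0.015,-0.0305,0,0,0,-3.8,0.75,0.015,-0.0305,0,0,0,-3.8,0.75,0.015,-0.0305,0,0,0,-3.8]
}}

```text
time_s: 1.77
position: [0.5067, -0.1019, 0.1992]
tool_rot: [[-0.144, -0.001, 0.99], [-0.99, 0.0, -0.144], [-0.0, -1.0, -0.001]]
ft_force: [1.1, 0.8, -0.2]
grip_width: 0.0643
```

```bash
cat > st.py <<'E'
from h import *
import sys
p=[.5845,.1545,-.1396]
s=env.observe(); w=np.array(s["position"])-[p[0],p[1],0]; c,sn=np.cos(p[2]),np.sin(p[2])
print("t",s["time_s"],"tester",np.round([c*w[0]+sn*w[1],-sn*w[0]+c*w[1],w[2]],4),"world",np.round(s["position"],4),"F",np.round(s["ft_force"],2),"w",round(s["grip_width"],4))
R=np.array(s["tool_rot"]); print("jaw angle",np.degrees(np.arctan2(R[1,2],R[0,2])), "down",R[:,1].round(3))
if len(sys.argv)>1:
  for n in("side","top"):
    im=env.get_image(n)[:,:,::-1]; x0,x1,y0,y1=(150,350,150,350) if n=="side" else (130,330,150,270)
    a=cv2.resize(im[y0:y1,x0:x1],None,fx=3,fy=3,interpolation=cv2.INTER_CUBIC); a=cv2.convertScaleAbs(a,alpha=1.6)
    for i in range(x0,x1,20): cv2.putText(a,str(i),((i-x0)*3,10),0,.35,(0,0,255),1)
    for i in range(y0,y1,20): cv2.putText(a,str(i),(0,(i-y0)*3+4),0,.35,(0,0,255),1)
    cv2.imwrite(f"pics/{sys.argv[1]}_{n}.png",a)
E
python3 st.py a
```

```text
t 1.7667 tester [-0.0413 -0.2647  0.1992] world [ 0.5067 -0.1019  0.1992] F [ 1.14  0.81 -0.23] w 0.0643
jaw angle -8.252771536221474 down [-0.001  0.    -1.   ]
```

View pics/a_side.png

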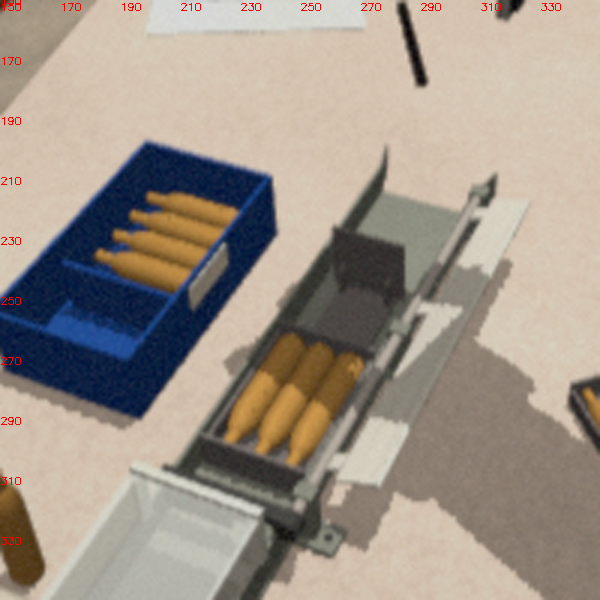

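View pics/a_top.png

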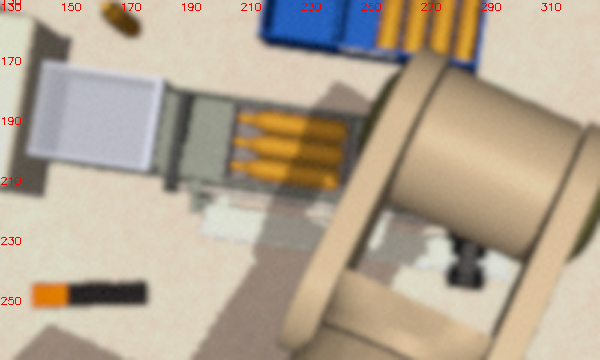

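Emit:
{"fn": "servo_tool", "kwargs": {
  "rows": [0.75,0.0004,0,-0.022,0,0,0,0.75,0.0004,0,-0.022,0,0,0,0.75,0.0004,0,-0.022,0,0,0,0.75,0.0004,0,-0.022,0,0,0,0.75,0.0004,0,-0.022,0,0,0,0.75,0,0,-0.01,0,0,0,0.75,0,0,-0.01,0,0,0]
}}

```text
time_s: 2.45
position: [0.5076, -0.0995, 0.0682]
tool_rot: [[-0.139, -0.002, 0.99], [-0.99, 0.001, -0.139], [-0.001, -1.0, -0.002]]
ft_force: [-0.4, -0.7, -0.1]
grip_width: 0.0638
```

```bash
python3 st.py b
```

```text
t 2.45 tester [-0.0408 -0.2622  0.0682] world [ 0.5076 -0.0995  0.0682] F [-0.4  -0.68 -0.14] w 0.0638
jaw angle -8.002921239898738 down [-0.002  0.001 -1.   ]
```

View pics/b_side.png

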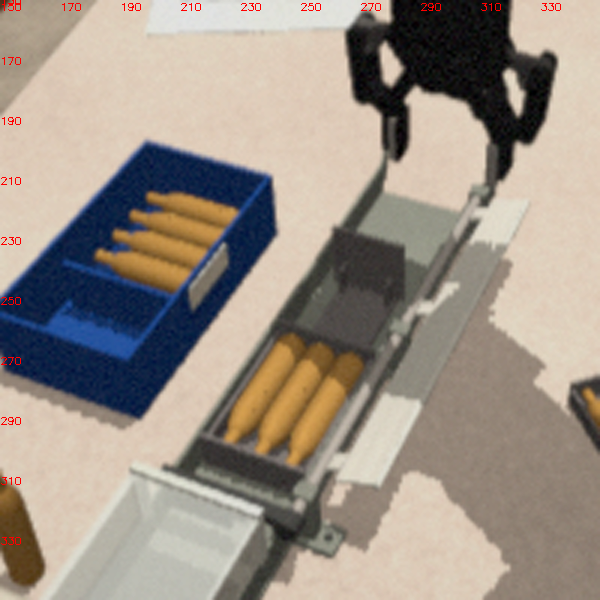

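```bash
python3 - <<'E'
from h import *
p=[.5845,.1545,-.1396]
for z in(.065,.07,.075,.08,.085): print(z,proj("side",tw(p,(-.0013,-.262,z))).round(1),proj("side",tw(p,(-.0803,-.262,z))).round(1))
E
```

```text
0.065 [281.  214.7] [315.5 224.2]
0.07 [280.9 213. ] [315.6 222.4]
0.075 [280.9 211.2] [315.8 220.7]
0.08 [280.9 209.4] [315.9 218.9]
0.085 [280.9 207.6] [316. 217.]
```

```bash
python3 st.py c; python3 - <<'E'
import cv2
a=cv2.imread("pics/c_side.png")[0:300,250:600]; cv2.imwrite("pics/c2.png",cv2.resize(a,None,fx=2,fy=2))
E
```

```text
t 2.55 tester [-0.0411 -0.2621  0.0681] world [ 0.5073 -0.0994  0.0681] F [ 0.38 -0.52 -0.14] w 0.0643
jaw angle -8.006991378478439 down [-0.003  0.002 -1.   ]
```

View pics/c2.png

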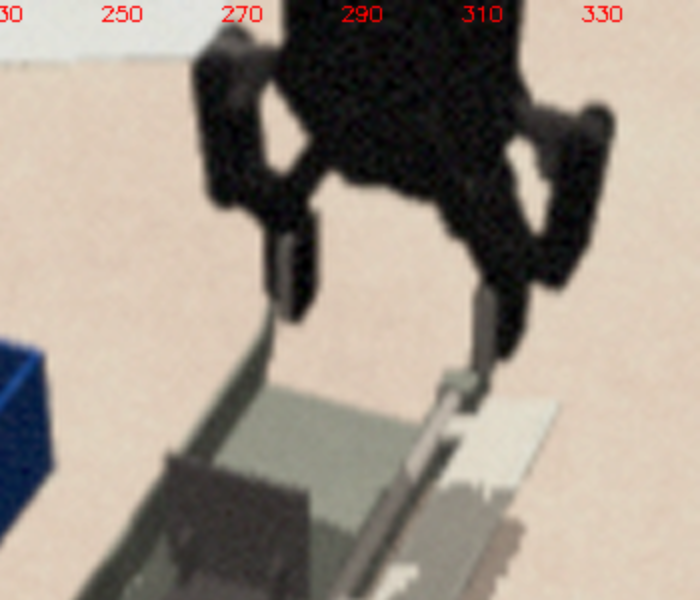

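Emit:
{"fn": "servo_tool", "kwargs": {
  "rows": [0.75,0.0004,0,-0.004,0,0,0,0.75,0.0004,0,-0.004,0,0,0,0.75,0.0004,0,-0.004,0,0,0]
}}

```text
time_s: 2.9
position: [0.5098, -0.1002, 0.0576]
tool_rot: [[-0.14, 0.001, 0.99], [-0.99, -0.0, -0.14], [0.0, -1.0, 0.001]]
ft_force: [0.9, 0.4, 0.5]
grip_width: 0.064
```

Emit:
{"fn": "servo_tool", "kwargs": {
  "rows": [0.75,0,0,-0.004,0,0,0,0.75,0,0,-0.004,0,0,0]
}}

```text
time_s: 3.07
position: [0.5096, -0.1002, 0.0492]
tool_rot: [[-0.14, 0.0, 0.99], [-0.99, -0.0, -0.14], [-0.0, -1.0, 0.0]]
ft_force: [0.1, 0.3, 0.6]
grip_width: 0.0642
```

```bash
python3 st.py d
```

```text
t 3.0667 tester [-0.0387 -0.2626  0.0492] world [ 0.5096 -0.1002  0.0492] F [0.13 0.3  0.57] w 0.0642
jaw angle -8.04573533814105 down [ 0. -0. -1.]
```

View pics/d_side.png

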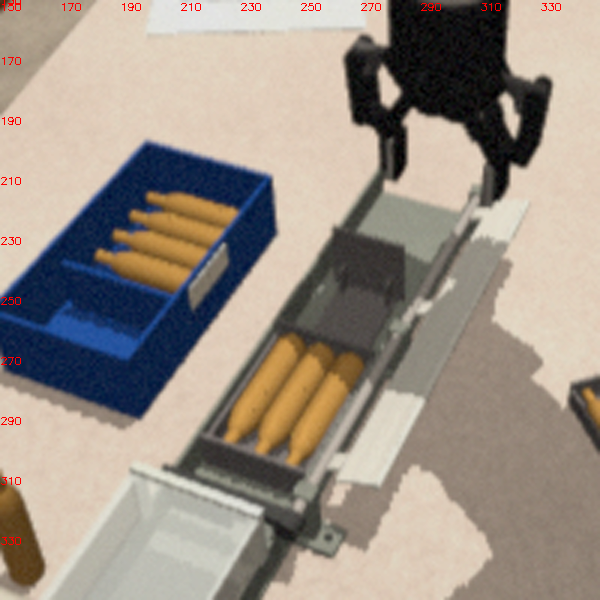

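Emit:
{"fn": "servo_tool", "kwargs": {
  "rows": [0.75,0,0,-0.004,0,0,0,0.75,0,0,0,0,0,0]
}}

```text
time_s: 3.33
position: [0.5094, -0.1002, 0.045]
tool_rot: [[-0.14, -0.001, 0.99], [-0.99, 0.0, -0.14], [-0.0, -1.0, -0.001]]
ft_force: [0.1, -0.1, -0.2]
grip_width: 0.0642
```

Emit:
{"fn": "servo_tool", "kwargs": {
  "rows": [0.75,0,0,-0.004,0,0,0,0.75,0,0,0,0,0,0]
}}

```text
time_s: 3.5
position: [0.5094, -0.1001, 0.041]
tool_rot: [[-0.14, -0.001, 0.99], [-0.99, 0.0, -0.14], [-0.0, -1.0, -0.001]]
ft_force: [0.7, -0.5, 0.5]
grip_width: 0.0642
```

Emit:
{"fn": "servo_tool", "kwargs": {
  "rows": [0.75,0,0,-0.004,0,0,0,0.75,0,0,0,0,0,0]
}}

```text
time_s: 3.67
position: [0.5094, -0.1002, 0.037]
tool_rot: [[-0.14, -0.001, 0.99], [-0.99, 0.0, -0.14], [-0.0, -1.0, -0.001]]
ft_force: [-0.4, 0.2, 0.3]
grip_width: 0.064
```

```bash
python3 st.py e
```

```text
t 3.6667 tester [-0.039  -0.2626  0.037 ] world [ 0.5094 -0.1002  0.037 ] F [-0.35  0.24  0.28] w 0.064
jaw angle -8.04981575681229 down [-0.001  0.    -1.   ]
```

View pics/e_side.png

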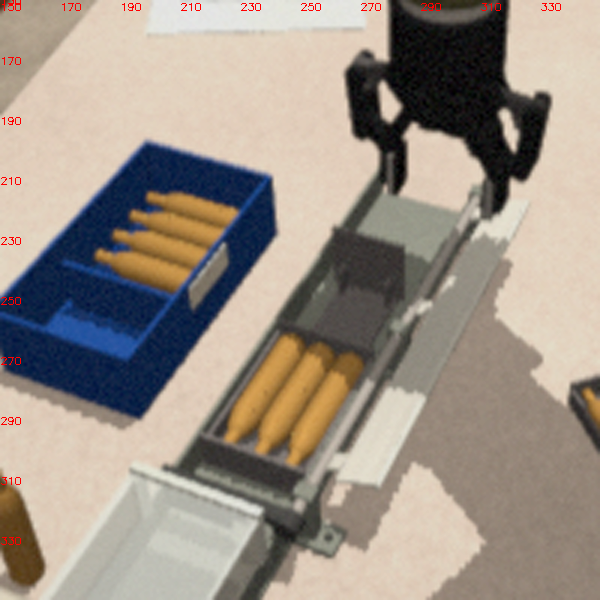

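View pics/e_top.png

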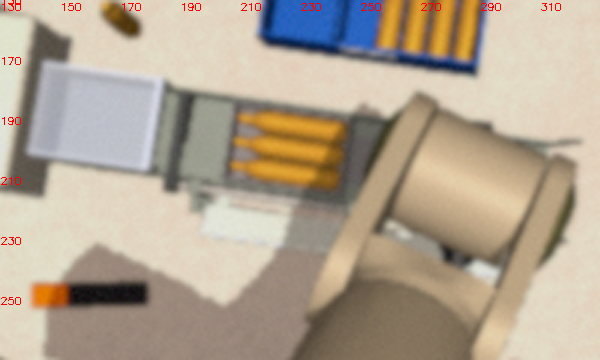

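Emit:
{"fn": "servo_tool", "kwargs": {
  "rows": [0.75,0,0,-0.004,0,0,0,0.75,0,0,0,0,0,0]
}}

```text
time_s: 3.93
position: [0.5094, -0.1001, 0.033]
tool_rot: [[-0.14, -0.001, 0.99], [-0.99, 0.0, -0.14], [-0.0, -1.0, -0.001]]
ft_force: [0.2, -0.1, 0.8]
grip_width: 0.0641
```

Emit:
{"fn": "servo_tool", "kwargs": {
  "rows": [0.75,0,0,-0.003,0,0,0,0.75,0,0,0,0,0,0]
}}

```text
time_s: 4.1
position: [0.5094, -0.1001, 0.03]
tool_rot: [[-0.14, -0.001, 0.99], [-0.99, 0.0, -0.14], [-0.0, -1.0, -0.001]]
ft_force: [-0.6, -1.0, -0.1]
grip_width: 0.0641
```

```bash
cat > zs.py <<'E'
from h import *
import sys
im=env.get_image("side")[150:250,240:340,::-1]
a=cv2.convertScaleAbs(cv2.resize(im,None,fx=6,fy=6,interpolation=cv2.INTER_CUBIC),alpha=2)
for i in range(0,100,10):
    cv2.putText(a,str(240+i),(i*6,10),0,.35,(0,0,255),1); cv2.putText(a,str(150+i),(0,i*6+4),0,.35,(0,0,255),1)
cv2.imwrite(f"pics/{sys.argv[1]}.png",a)
E
python3 zs.py f; python3 - <<'E'
from h import *
p=[.5845,.1545,-.1396]
for x in(-.001,-.079):
  for y in(-.24,-.262,-.285,-.31):print(x,y,[proj("side",tw(p,(x,y,z))).round(1).tolist() for z in(.03,.05)])
E
```

```text
-0.001 -0.24 [[276.9, 232.9], [276.9, 226.1]]
-0.001 -0.262 [[280.9, 226.7], [280.9, 219.9]]
-0.001 -0.285 [[284.9, 220.3], [284.9, 213.6]]
-0.001 -0.31 [[289.1, 213.7], [289.2, 207.0]]
-0.079 -0.24 [[310.6, 242.7], [311.0, 235.9]]
-0.079 -0.262 [[314.1, 236.1], [314.6, 229.3]]
-0.079 -0.285 [[317.6, 229.4], [318.1, 222.7]]
-0.079 -0.31 [[321.3, 222.5], [321.9, 215.7]]
```

View pics/f.png

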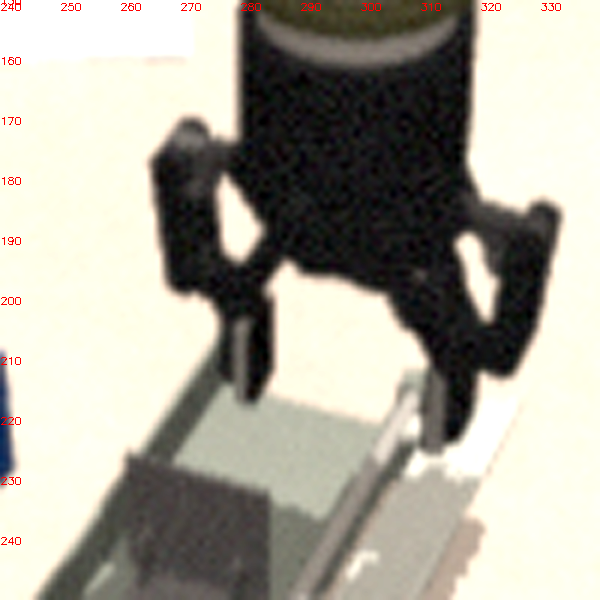

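Emit:
{"fn": "servo_tool", "kwargs": {
  "rows": [0.75,0,0,-0.003,0,0,0,0.75,0,0,0,0,0,0]
}}

```text
time_s: 4.32
position: [0.5095, -0.1002, 0.0271]
tool_rot: [[-0.14, -0.0, 0.99], [-0.99, 0.0, -0.14], [-0.0, -1.0, -0.0]]
ft_force: [0.0, 0.4, 0.4]
grip_width: 0.0642
```

Emit:
{"fn": "servo_tool", "kwargs": {
  "rows": [0.75,0,0,-0.003,0,0,0,0.75,0,0,0,0,0,0]
}}

```text
time_s: 4.48
position: [0.5094, -0.1001, 0.0241]
tool_rot: [[-0.14, -0.001, 0.99], [-0.99, 0.0, -0.14], [-0.0, -1.0, -0.001]]
ft_force: [0.6, -0.1, -1.0]
grip_width: 0.064
```

```bash
python3 zs.py g; python3 st.py
```

```text
t 4.5333 tester [-0.0388 -0.2626  0.0243] world [ 0.5095 -0.1002  0.0243] F [0.52 0.47 0.02] w 0.0639
jaw angle -8.049029295352735 down [-0.  0. -1.]
```

View pics/g.png

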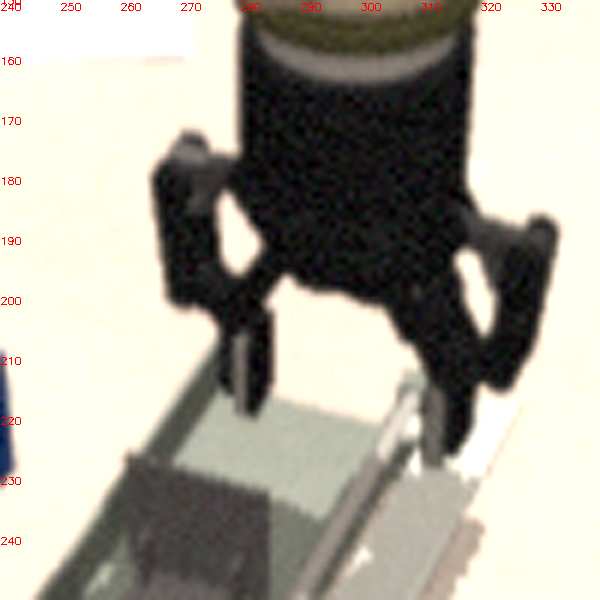

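Emit:
{"fn": "servo_tool", "kwargs": {
  "rows": [0.75,0,0,-0.003,0,0,0,0.75,0,0,0,0,0,0]
}}

```text
time_s: 4.7
position: [0.5095, -0.1002, 0.0211]
tool_rot: [[-0.14, -0.0, 0.99], [-0.99, 0.0, -0.14], [-0.0, -1.0, -0.001]]
ft_force: [-0.4, -0.5, -0.0]
grip_width: 0.0638
```

Emit:
{"fn": "servo_tool", "kwargs": {
  "rows": [0.75,0,0,-0.003,0,0,0,0.75,0,0,0,0,0,0]
}}

```text
time_s: 4.87
position: [0.5094, -0.1001, 0.0181]
tool_rot: [[-0.14, -0.001, 0.99], [-0.99, 0.0, -0.14], [-0.0, -1.0, -0.001]]
ft_force: [0.7, 0.6, -0.8]
grip_width: 0.064
```

Emit:
{"fn": "servo_tool", "kwargs": {
  "rows": [0.75,0,0,-0.003,0,0,0,0.75,0,0,0,0,0,0]
}}

```text
time_s: 5.03
position: [0.5094, -0.1002, 0.0151]
tool_rot: [[-0.14, -0.001, 0.99], [-0.99, 0.0, -0.14], [-0.0, -1.0, -0.001]]
ft_force: [0.4, -0.0, -0.4]
grip_width: 0.0641
```

```bash
python3 zs.py h1; python3 st.py h
```

```text
t 5.0833 tester [-0.0388 -0.2626  0.0153] world [ 0.5095 -0.1002  0.0153] F [0.48 0.26 0.59] w 0.0639
jaw angle -8.051023882508034 down [-0.  0. -1.]
```

View pics/h1.png

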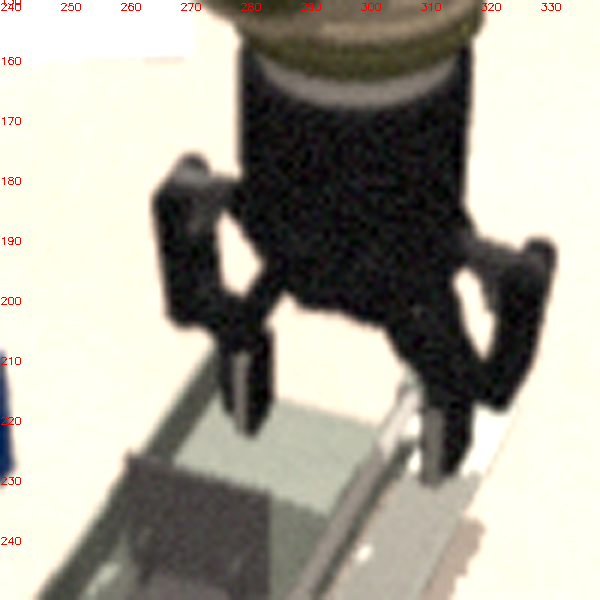

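View pics/h_side.png

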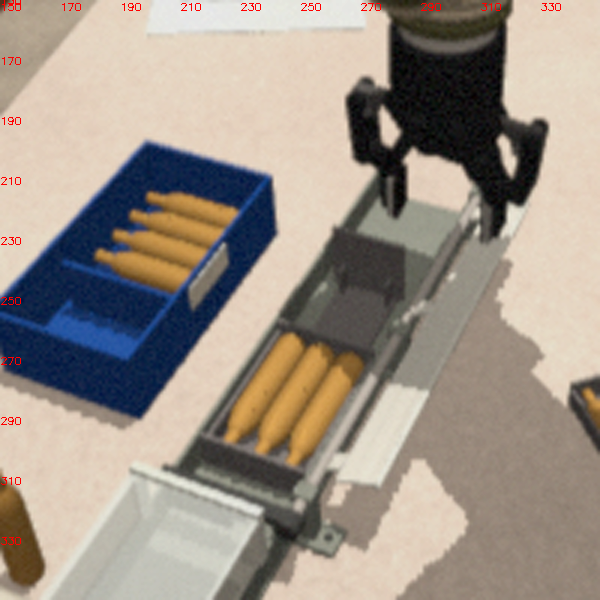

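Emit:
{"fn": "servo_tool", "kwargs": {
  "rows": [0.75,0,0,-0.003,0,0,0,0.75,0,0,0,0,0,0]
}}

```text
time_s: 5.35
position: [0.5095, -0.1002, 0.0123]
tool_rot: [[-0.14, -0.0, 0.99], [-0.99, -0.0, -0.14], [0.0, -1.0, -0.0]]
ft_force: [-0.1, 0.0, 0.6]
grip_width: 0.0639
```

Emit:
{"fn": "servo_tool", "kwargs": {
  "rows": [0.75,0,0,-0.003,0,0,0,0.75,0,0,0,0,0,0]
}}

```text
time_s: 5.52
position: [0.5095, -0.1002, 0.0092]
tool_rot: [[-0.14, -0.0, 0.99], [-0.99, 0.0, -0.14], [-0.0, -1.0, -0.0]]
ft_force: [-0.3, -0.8, 0.5]
grip_width: 0.0636
```

```bash
python3 zs.py i1; python3 st.py i
```

```text
t 5.5667 tester [-0.0387 -0.2627  0.0093] world [ 0.5096 -0.1003  0.0093] F [-0.96 -0.99  2.14] w 0.0642
jaw angle -8.04836573184973 down [-0.  0. -1.]
```

View pics/i1.png

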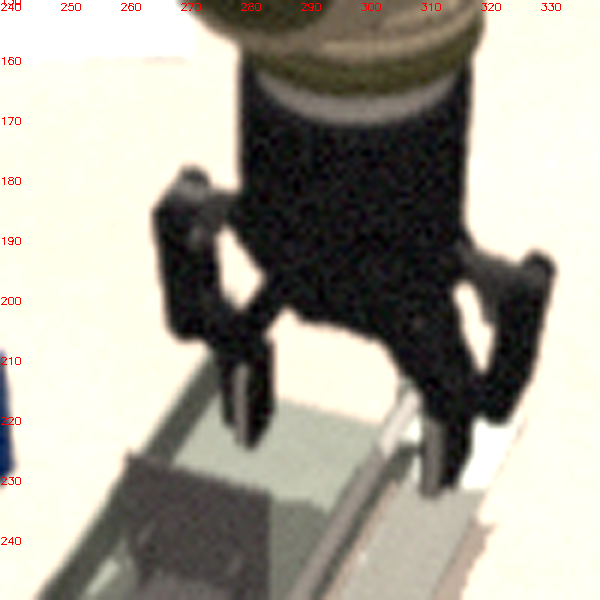

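View pics/i_side.png

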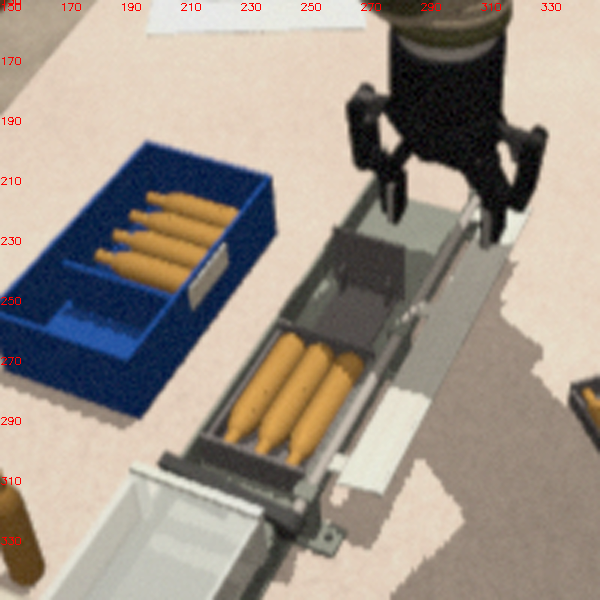

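Emit:
{"fn": "servo_tool", "kwargs": {
  "rows": [0.75,0,0,-0.003,0,0,0,0.75,0,0,-0.003,0,0,0,0.75,0,0,0,0,0,0]
}}

```text
time_s: 5.92
position: [0.5093, -0.1001, 0.0029]
tool_rot: [[-0.14, -0.001, 0.99], [-0.99, 0.0, -0.14], [-0.0, -1.0, -0.001]]
ft_force: [-1.6, -0.2, 1.9]
grip_width: 0.0642
```

Emit:
{"fn": "servo_tool", "kwargs": {
  "rows": [0.75,0,0,-0.003,0,0,0,0.75,0,0,-0.002,0,0,0,0.75,0,0,0,0,0,0]
}}

```text
time_s: 6.17
position: [0.5097, -0.1002, -0.0018]
tool_rot: [[-0.14, 0.0, 0.99], [-0.99, 0.0, -0.14], [-0.0, -1.0, 0.0]]
ft_force: [-1.6, -0.1, 3.3]
grip_width: 0.0643
```

```bash
python3 zs.py j1; python3 st.py j; python3 - <<'E'
from h import *
p=[.5845,.1545,-.1396]
for g in(0,.2,.4,.5,.6,.7,.85):
    a=g-.35; print(g,"outer corner",proj("side",tw(p,(-.048-.042*np.cos(a),-.035,.0415-.042*np.sin(a)))).round(1), "gate far top",proj("side",tw(p,(-.048+.085*np.cos(g)-.008*np.sin(g),0,.04+.008*np.cos(g)+.085*np.sin(g)))).round(1))
E
```

```text
t 6.2167 tester [-0.0387 -0.2627 -0.0017] world [ 0.5097 -0.1002 -0.0017] F [-1.9  -0.03  3.24] w 0.0638
jaw angle -8.050617414403964 down [-0.  0. -1.]
0 outer corner [275.5 309.7] gate far top [203.9 304.7]
0.2 outer corner [276.6 312.9] gate far top [204.3 299.4]
0.4 outer corner [276.9 315.8] gate far top [206.4 294.9]
0.5 outer corner [276.7 317.1] gate far top [208.1 293.1]
0.6 outer corner [276.3 318.4] gate far top [210.3 291.5]
0.7 outer corner [275.7 319.5] gate far top [212.8 290.1]
0.85 outer corner [274.4 320.9] gate far top [217.4 288.8]
```

View pics/j_side.png

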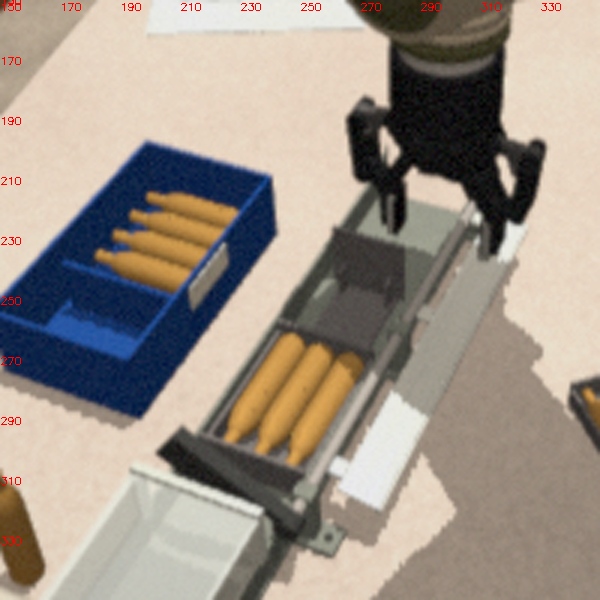

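View pics/j1.png

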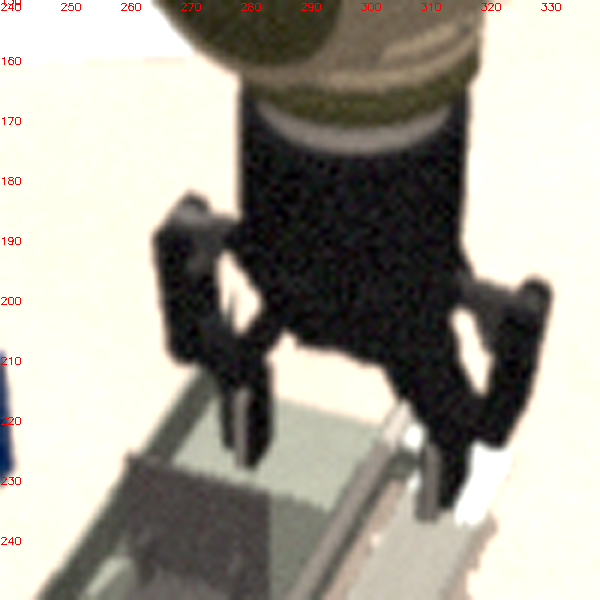

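Gate at roughly 0.56 rad by both the bar corner (277,320) and the gate's far corner (211,293). I'll press slightly more, then advance.

Emit:
{"fn": "servo_tool", "kwargs": {
  "rows": [0.75,0,0,-0.0015,0,0,0,0.75,0.0011,0.0079,0,0,0,0,0.75,0.0011,0.0079,0,0,0,0,0.75,0.0007,0.005,0,0,0,0,0.75,0,0,0,0,0,0]
}}

```text
time_s: 6.73
position: [0.5128, -0.078, -0.0029]
tool_rot: [[-0.139, 0.0, 0.99], [-0.99, 0.0, -0.139], [-0.0, -1.0, 0.0]]
ft_force: [0.7, 3.0, 3.3]
grip_width: 0.0639
```

Emit:
{"fn": "servo_tool", "kwargs": {
  "rows": [0.75,0.0006,0.004,0,0,0,0,0.75,0.0006,0.004,0,0,0,0,0.75,0.0006,0.004,0,0,0,0]
}}

```text
time_s: 6.98
position: [0.5144, -0.0676, -0.0029]
tool_rot: [[-0.14, 0.0, 0.99], [-0.99, -0.001, -0.14], [0.001, -1.0, 0.0]]
ft_force: [-2.4, -5.9, 2.5]
grip_width: 0.0641
```

Emit:
{"fn": "servo_tool", "kwargs": {
  "rows": [0.75,0.0006,0.004,0,0,0,0,0.75,0.0006,0.004,0,0,0,0,0.75,0,0,0,0,0,0]
}}

```text
time_s: 7.23
position: [0.5157, -0.0591, -0.0029]
tool_rot: [[-0.14, 0.0, 0.99], [-0.99, -0.0, -0.14], [0.0, -1.0, 0.0]]
ft_force: [-0.6, -1.3, 3.9]
grip_width: 0.0635
```

```bash
python3 st.py k
```

```text
t 7.2333 tester [-0.0384 -0.2211 -0.0029] world [ 0.5157 -0.0591 -0.0029] F [-0.62 -1.27  3.94] w 0.0635
jaw angle -8.03355605259272 down [ 0. -0. -1.]
```

View pics/k_side.png

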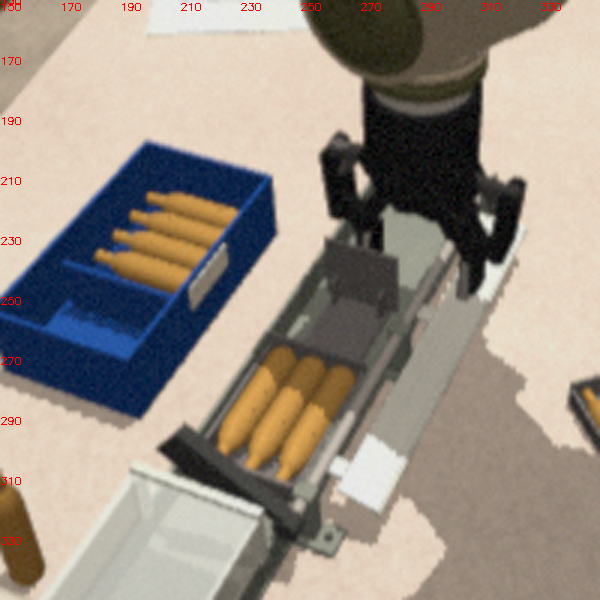

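Emit:
{"fn": "servo_tool", "kwargs": {
  "rows": [0.75,0.0008,0.006,0,0,0,0,0.75,0.0008,0.006,0,0,0,0,0.75,0.0008,0.006,0,0,0,0,0.75,0.0008,0.006,0,0,0,0,0.75,0.0008,0.006,0,0,0,0,0.75,0.0008,0.006,0,0,0,0]
}}

```text
time_s: 7.83
position: [0.5204, -0.0238, -0.003]
tool_rot: [[-0.14, -0.0, 0.99], [-0.99, -0.001, -0.14], [0.001, -1.0, 0.0]]
ft_force: [-0.4, -6.1, 2.8]
grip_width: 0.0639
```

```bash
python3 st.py l
```

```text
t 7.8333 tester [-0.0387 -0.1855 -0.003 ] world [ 0.5204 -0.0238 -0.003 ] F [-0.4  -6.09  2.78] w 0.0639
jaw angle -8.067737813588236 down [-0.    -0.001 -1.   ]
```

View pics/l_side.png

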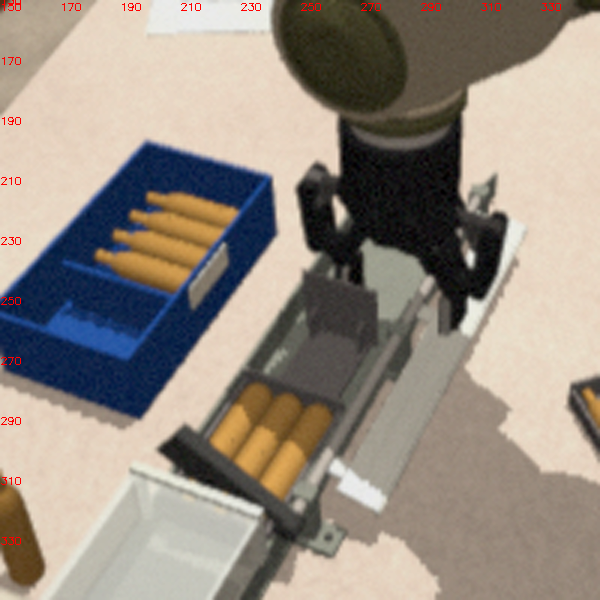

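View pics/l_top.png

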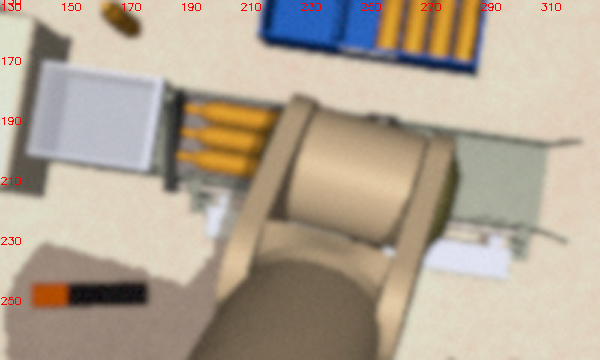

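Emit:
{"fn": "servo_tool", "kwargs": {
  "rows": [0.75,0.0008,0.006,0,0,0,0,0.75,0.0008,0.006,0,0,0,0,0.75,0.0008,0.006,0,0,0,0,0.75,0.0008,0.006,0,0,0,0,0.75,0.0008,0.006,0,0,0,0,0.75,0.0008,0.006,0,0,0,0,0.75,0.0008,0.006,0,0,0,0]
}}

```text
time_s: 8.52
position: [0.5259, 0.0181, -0.0029]
tool_rot: [[-0.14, -0.0, 0.99], [-0.99, -0.001, -0.14], [0.001, -1.0, -0.0]]
ft_force: [-2.4, -7.0, 4.1]
grip_width: 0.064
```

Emit:
{"fn": "servo_tool", "kwargs": {
  "rows": [0.75,0.0008,0.006,0,0,0,0,0.75,0.0008,0.006,0,0,0,0,0.75,0.0008,0.006,0,0,0,0,0.75,0.0008,0.006,0,0,0,0,0.75,0.0008,0.006,0,0,0,0]
}}

```text
time_s: 8.93
position: [0.5299, 0.0481, -0.003]
tool_rot: [[-0.14, -0.0, 0.99], [-0.99, -0.001, -0.14], [0.001, -1.0, -0.0]]
ft_force: [-1.6, -6.8, 3.9]
grip_width: 0.064
```

```bash
python3 st.py m
```

```text
t 8.9333 tester [-0.0393 -0.113  -0.003 ] world [ 0.5299  0.0481 -0.003 ] F [-1.59 -6.78  3.94] w 0.064
jaw angle -8.075699306818958 down [-0.    -0.001 -1.   ]
```

View pics/m_side.png

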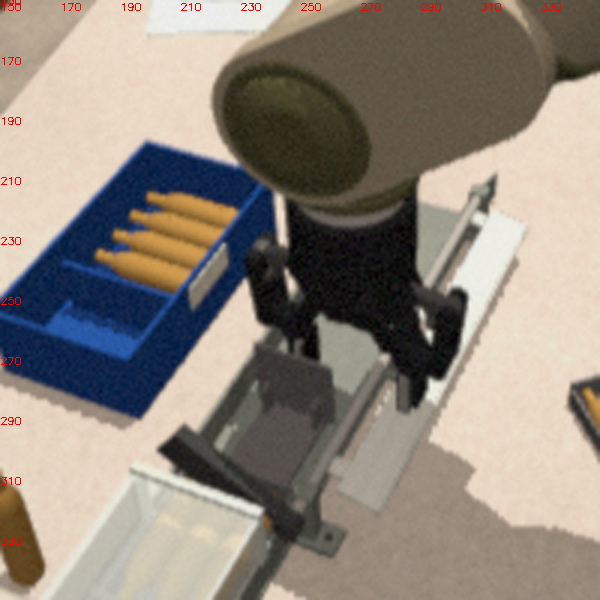

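View pics/m_top.png

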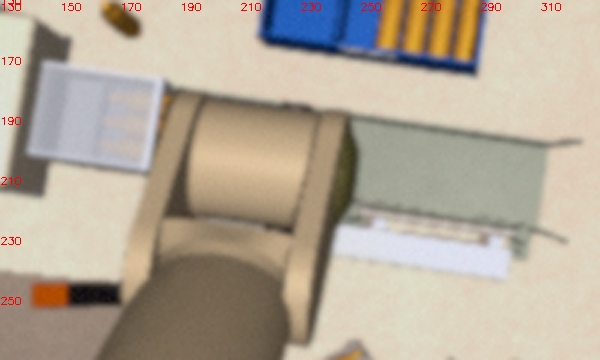

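```bash
cat > pl.py <<'E'
from h import *
import sys
p=[.5845,.1545,-.1396]
def t(n,u,v,z):
    w=ray(n,u,v,z)[:2]-p[:2]; c,s=np.cos(p[2]),np.sin(p[2]); return np.round([c*w[0]+s*w[1],-s*w[0]+c*w[1]],4)
a=list(map(float,sys.argv[1:]))
for i in range(0,len(a),2): print(t("side",a[i],a[i+1],.062))
E
python3 pl.py 261 226 284.5 232.5 235 265 260.7 272.7
```

```text
[ 0.0246 -0.2154]
[-0.0288 -0.2161]
[ 0.0234 -0.0956]
[-0.0301 -0.0972]
```

Emit:
{"fn": "servo_tool", "kwargs": {
  "rows": [0.75,0.0008,0.006,0,0,0,0,0.75,0.0008,0.006,0,0,0,0,0.75,0.0008,0.006,0,0,0,0,0.75,0.0007,0.005,0,0,0,0,0.75,0.0006,0.004,0,0,0,0]
}}

```text
time_s: 9.45
position: [0.5335, 0.0751, -0.003]
tool_rot: [[-0.14, -0.001, 0.99], [-0.99, -0.001, -0.14], [0.001, -1.0, -0.001]]
ft_force: [-1.1, -7.0, 4.5]
grip_width: 0.0639
```

Emit:
{"fn": "servo_tool", "kwargs": {
  "rows": [0.75,0.0004,0.003,0,0,0,0,0.75,0.0003,0.002,0,0,0,0]
}}

```text
time_s: 9.62
position: [0.5342, 0.08, -0.003]
tool_rot: [[-0.14, -0.001, 0.99], [-0.99, -0.001, -0.14], [0.001, -1.0, -0.0]]
ft_force: [-2.3, -7.1, 4.3]
grip_width: 0.0641
```

Emit:
{"fn": "servo_tool", "kwargs": {
  "rows": [0.75,0.0003,0.002,0,0,0,0,0.75,0.0003,0.002,0,0,0,0]
}}

```text
time_s: 9.78
position: [0.5348, 0.0838, -0.003]
tool_rot: [[-0.14, -0.001, 0.99], [-0.99, -0.001, -0.14], [0.001, -1.0, -0.001]]
ft_force: [-1.7, -7.1, 4.9]
grip_width: 0.0641
```

Tool is at about tester y −0.077; still free sliding at ~7 N, so I'll continue in small steps.

Emit:
{"fn": "servo_tool", "kwargs": {
  "rows": [0.75,0.0003,0.002,0,0,0,0,0.75,0,0,0,0,0,0]
}}

```text
time_s: 9.95
position: [0.5351, 0.086, -0.003]
tool_rot: [[-0.14, -0.001, 0.99], [-0.99, -0.001, -0.14], [0.001, -1.0, -0.0]]
ft_force: [-1.9, -5.0, 4.4]
grip_width: 0.0642
```

Emit:
{"fn": "servo_tool", "kwargs": {
  "rows": [0.75,0.0003,0.002,0,0,0,0,0.75,0,0,0,0,0,0]
}}

```text
time_s: 10.12
position: [0.5354, 0.0861, -0.003]
tool_rot: [[-0.141, -0.001, 0.99], [-0.99, -0.003, -0.141], [0.004, -1.0, -0.0]]
ft_force: [-2.1, -17.4, 4.4]
grip_width: 0.0644
```

```bash
python3 st.py n
```

```text
t 10.1167 tester [-0.0391 -0.0746 -0.003 ] world [ 0.5354  0.0861 -0.003 ] F [ -2.13 -17.43   4.42] w 0.0644
jaw angle -8.128517077211127 down [-0.001 -0.003 -1.   ]
```

View pics/n_side.png

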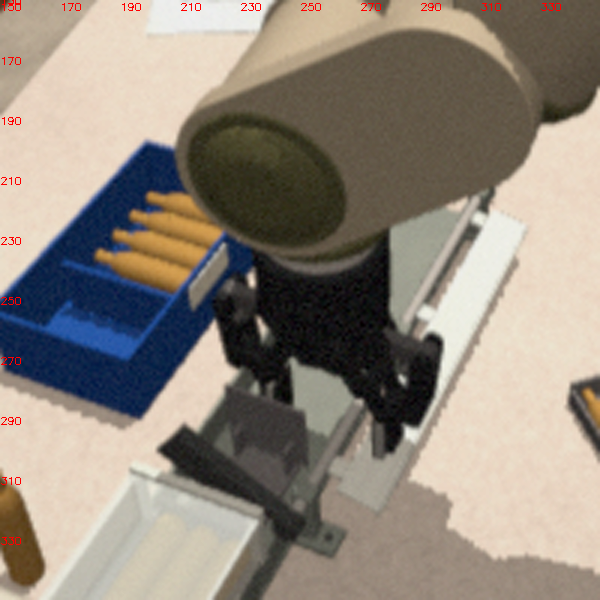

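```bash
python3 pl.py 226 279.3 251.7 287.3
```

```text
[ 0.0221 -0.0575]
[-0.03   -0.0591]
```

Emit:
{"fn": "servo_tool", "kwargs": {
  "rows": [0.75,0.0001,0.001,0,0,0,0,0.75,0,0,0,0,0,0]
}}

```text
time_s: 10.38
position: [0.5355, 0.0861, -0.0029]
tool_rot: [[-0.142, -0.001, 0.99], [-0.99, -0.005, -0.142], [0.005, -1.0, -0.0]]
ft_force: [-3.8, -21.9, 6.0]
grip_width: 0.064
```

Firm stop: force rose from 7 to 22 N with no motion at the expected position. Backing off the plate first with the bar still held.

Emit:
{"fn": "servo_tool", "kwargs": {
  "rows": [0.75,-0.0003,-0.002,0,0,0,0,0.75,-0.0003,-0.002,0,0,0,0,0.75,-0.0006,-0.004,0,0,0,0,0.75,-0.0006,-0.004,0,0,0,0,0.75,-0.0006,-0.004,0,0,0,0,0.75,0,0,0,0,0,0]
}}

```text
time_s: 10.88
position: [0.533, 0.0731, -0.0031]
tool_rot: [[-0.14, -0.001, 0.99], [-0.99, 0.0, -0.14], [-0.0, -1.0, -0.001]]
ft_force: [-0.9, 0.2, 2.5]
grip_width: 0.0641
```

```bash
python3 st.py o
```

```text
t 10.8833 tester [-0.0397 -0.0878 -0.0031] world [ 0.533   0.0731 -0.0031] F [-0.87  0.19  2.45] w 0.0641
jaw angle -8.065820119680799 down [-0.001  0.    -1.   ]
```

View pics/o_side.png

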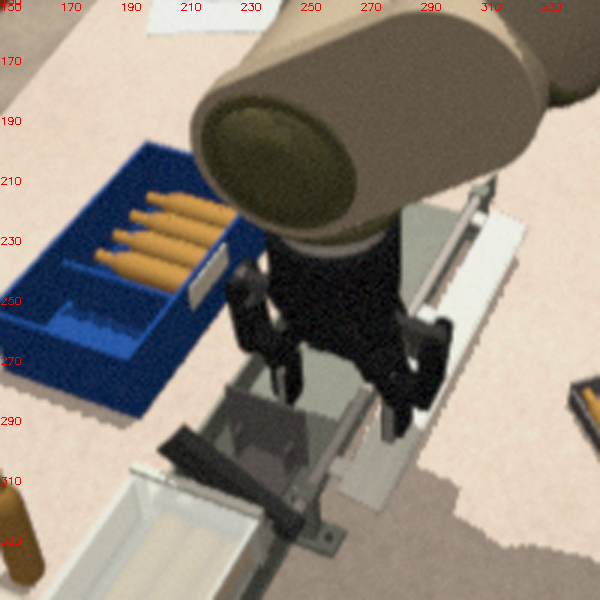

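The plate stays at (226,279) and the gate is still up. Now letting the bar up.

Emit:
{"fn": "servo_tool", "kwargs": {
  "rows": [0.75,0,0,0.004,0,0,0,0.75,0,0,0.004,0,0,0,0.75,0,0,0.004,0,0,0,0.75,0,0,0.004,0,0,0,0.75,0,0,0.005,0,0,0,0.75,0,0,0.015,0,0,0,0.75,0,0,0.025,0,0,0,0.75,0,0,0.03,0,0,0,0.75,0,0,0.03,0,0,0,0.75,0,0,0.03,0,0,0]
}}

```text
time_s: 11.82
position: [0.5329, 0.0737, 0.1498]
tool_rot: [[-0.14, 0.0, 0.99], [-0.99, 0.0, -0.14], [-0.0, -1.0, 0.0]]
ft_force: [1.0, -0.3, 0.3]
grip_width: 0.0643
```

Emit:
{"fn": "servo_tool", "kwargs": {
  "rows": [0.75,-0.015,-0.015,0.01,0,0,0,0.75,-0.02,-0.02,0.01,0,0,0,0.75,-0.02,-0.02,0.01,0,0,0,0.75,-0.02,-0.02,0,0,0,0,0.75,-0.02,-0.02,0,0,0,0,0.75,-0.02,-0.02,0,0,0,0,0.75,0,0,0,0,0,0]
}}

```text
time_s: 12.4
position: [0.4157, -0.0433, 0.1785]
tool_rot: [[-0.142, -0.001, 0.99], [-0.99, -0.001, -0.142], [0.001, -1.0, -0.0]]
ft_force: [1.0, 0.8, 0.8]
grip_width: 0.0637
```

```bash
python3 st.py q
```

```text
t 12.4 tester [-0.1396 -0.2193  0.1785] world [ 0.4157 -0.0433  0.1785] F [0.98 0.79 0.77] w 0.0637
jaw angle -8.191276355499797 down [-0.001 -0.001 -1.   ]
```

View pics/q_side.png

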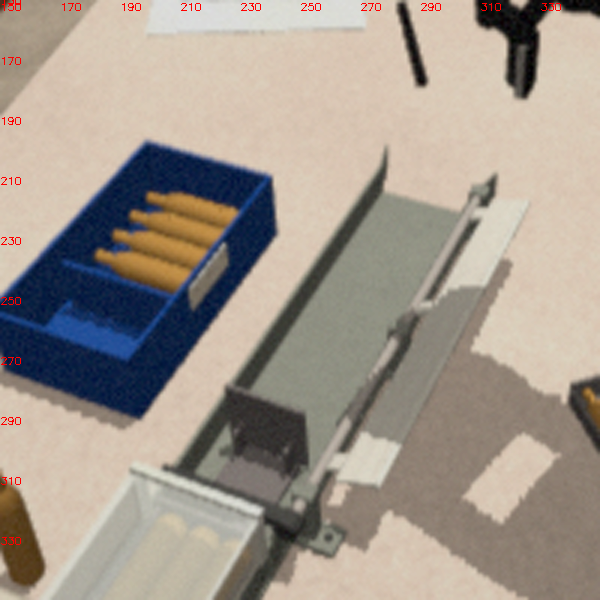

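View pics/q_top.png

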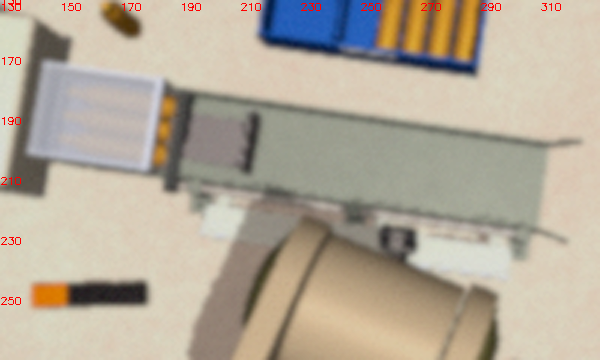

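```bash
python3 - <<'E'
from h import *
p=[.5845,.1545,-.1396]
for u,v in((216,187.5),(213.5,207)):
    w=ray("top",u,v,.062)[:2]-p[:2]; c,s=np.cos(p[2]),np.sin(p[2]); print(np.round([c*w[0]+s*w[1],-s*w[0]+c*w[1]],4))
env.close_job()
E
```

```text
[ 0.0256 -0.0717]
[-0.0267 -0.0733]
the job is handed in; nothing more can be done
```

I loaded the carrier and handed the job in at about 12.5 s; no verdict came back. One of the two camera checks on the home position did not agree.

**What I did:**
- One finger pressed the bar, lifting the gate to roughly 0.55–0.6 rad (read from the picture).
- The other finger pushed the tail plate along the chute until it met a firm stop. The force rose from about 7 N to 22 N with no further motion, and the finger was where the geometry puts home.
- I backed off the plate with the bar still held, let the bar up, and withdrew the hand.

**Last checks:**
- **Gate:** it looks shut. Its far corner and the bar's corner are back at their starting pixels, (205,306) and (276,312).
- **Carrier:** the tail plate stayed at the same pixel in the side view, before and after the release.
- **Clearance:** the hand touches nothing, and the marker, bin and cartridge look unmoved. I did not check the tape roll again.

**Checks that disagreed:**
- **Home position:** home puts the plate at tester y −64 mm. The side camera gave −58 mm and the top camera −72 mm, outside the 4 mm tolerance on either side. The two cameras differed by about 6 mm on the same plate before the push. I relied on the firm stop instead.
- **Fingertip height:** the bar was first touched with the reported TCP about 40 mm lower than the geometry suggests. I did not find out why. I set the press depth by force and pictures instead.

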